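# Seat the drip deck on the pour-over stand's pins

## Robot

A 6-joint arm with a two-finger parallel gripper is mounted at the origin on the work surface. World frame = base frame: x ahead of the robot, y to its left, z up, the work surface at z = 0. Lengths are in mm, angles in rad, forces in N, time in s.
With the tool pointing down it reaches from about 325 to 1000 mm from the base axis. Payload 5.1 kg.
Tool frame: the origin (TCP) lies midway between the tips of the shut fingers; the grasp point (between the pads) lies 19 mm behind it (grip_point_offset is the distance from the TCP to the grasp point, in mm); z points along the fingers, y is the direction in which the jaws open and shut (so a half turn about z gives the same grasp; the last joint's range is limited). The gripper opens to 85 mm and grips with 20 to 120 N. Pads are 22 mm wide; open, the fingers measure 114 mm over their backs; the gripper's body (76 mm by 85 mm) begins 54 mm behind the grasp point. The pads swing forward as they close: fully open they stand 13 mm farther back than shut.
Start: joints at [1.07, 0.124, 1.65, -0, 1.367, -0.083], TCP at [263.757, 594.068, 231.322] pointing down, gripper open.
Joint ranges: [-2.61, 2.61], [-1.02, 2.33], [0.03, 2.71], [-1.35, 4.49], [0.32, 2.68], [-2.91, 2.91]. Speed limits (rad/s): [2.57, 2.57, 3.14, 3.14, 3.14, 3.14].

## Interface

Orientations are given as a rotation vector (axis times angle).
In Python, from bench import * gives the robot as it stands. The module is installed in compiled form; this text tells all that it offers.
- The arm moves only by the tool send_rows, never from a script. Its argument "rows" is a list that holds one entry, the list of rows, each a list of 7 numbers: the opening, from 0 (shut) to 1 (fully open), then the shift along the tool's x, y, z in mm, then the turn, a rotation vector about the tool's x, y, z in rad. In form: [[[jaw, dx, dy, dz, ax, ay, az], ...]]. A call has 1 to 8 rows; each row is the pose to reach, as a shift and turn from the pose commanded when the call began, along the tool's axes at that moment; what a row does not reach only later rows make up. A row lasts 1/8 s, in which the tool goes at most 62.5 mm and 10.7 degrees, less where a joint would pass 70% of its speed; a pose out of reach is approached as far as the arm can. A call with a gripper value outside its range is refused whole. The fingers move at their own pace and stop on an object; "force" is the grip in N (left out, the last holds). Time passes only in rows, so rows that repeat a pose let the fingers close. It gives the time, the measured TCP pose, the force and the opening at its end, in the units of the state.
- get_obs(): the state, without advancing time (a new reading comes with each control period).
- capture(name): name is "scene" or "side" or "wrist"; returns a dict with "pixels" (400x640x3 uint8, red, green, blue), "mtx" (3x3 intrinsics, pixels), "world_to_cam" (4x4, takes a point from world to camera coordinates); the wrist camera has in their place "T_tool_cam" (4x4, takes a point from camera to tool coordinates, whose origin is the TCP and whose axes are the flange's). Camera axes: x right, y up, looking along -z (the intrinsics and any distortion apply to the point x, -y, -z); pixel columns grow to the right and rows downward; lengths in mm; the calibration is good to about 2 mm. A picture is of the moment at which its call begins: read the wrist's pose just before it. There is no depth.
- close_job(): hands the job in, once; it reports no verdict.
Trained networks look in a picture, given as the dict that the camera call returned (one of the last four; its "shot" number tells which), for a name from the list of things; names that differ only in an ending like _2 or _b are one class to them, and where a whole thing is asked for, a point or a joint stands for the part that bears it (a point fixed in the world has none). Each returns a list of dicts, best first, with "confidence" (0 to 1); they miss things now and then, are a little off and sometimes report something else, mostly with a low value. They report only what shows in the picture. A call takes as long as a camera call.
- find_in(picture, label): "rect" ([left, top, right, bottom] in pixels, round what is visible of it).
The state is a dict: "t": time; "joint_positions": joint angles; "qvel": joint speeds; "effort": joint torques, N m; "position": TCP position; "orientation": TCP orientation; "contact_force": force on the tool from outside, world axes, zero at the start; "wrist_torque": the same for the moment, N m; "width": finger opening in mm.
Only numpy, scipy, OpenCV 4.12 (cv2) and the standard library are available. Lean on these libraries where they do the work, as an engineer would, in place of code of your own. Each camera call takes 0.05 s, during which the arm holds its last target.

## Task

The wooden deck of the pour-over stand has been left skewed on top of the stand's two locating pins. Without picking it up, nudge it sideways with the fingertips - pushing on its edges - until both of its holes drop over the two pins and it lies flat, fully down on the stand. Leave the mugs, the jar and the spoon alone, and finish clear of everything.

Things in the scene. Friction and masses are not known exactly. Their poses are not given: they have to be found in the camera images.
- stand: Fixed dark steel slab, top 20 mm above the table. Origin on the table under the centre of the seated deck; x away from the robot towards its back fence, y along the fence, z up. The slab spans x = -140 to +95, y = -160 to +160 mm. Its back fence is 8 mm thick, front face at x = 76.5 mm, full width, top 45 mm above the table.
- fence (a point): Middle of the fence's front face, at the slab's top: stand x = 76.5, y = 0, z = 20 mm. The seated deck's back edge is 1.5 mm short of it, so a deck pushed square against the fence has its holes at the right depth for the pins and then needs only to slide along the fence.
- pin_right (a point): Tip of the steel locating pin at the stand's y = -50 mm, x = +20 mm, 9 mm above the slab's top. Both pins are 12 mm thick, straight for 4 mm, then tapering to a 5 mm wide flat tip.
- pin_left (a point): Tip of the identical pin at the stand's y = +50 mm, x = +20 mm.
- deck: Loose wooden board, 150 (x) by 200 (y) by 12 mm thick, 0.2 to 0.4 kg, dark grooves on top. Origin: centre of its underside; seated it is at (0, 0, 20 mm) in the stand's frame, axes parallel. It starts on the pin tips, front edge down on the slab, back edge about 11 mm up, 22 to 40 mm too near the robot, up to 42 mm to either side, turned up to 0.1 rad. It drops by itself once aligned.
- hole_right (a point): Centre, at the underside, of the deck's 16 mm round through hole at the deck's x = +20 mm, y = -50 mm; belongs over pin_right.
- hole_left (a point): Centre, at the underside, of the deck's 16 mm round through hole at the deck's x = +20 mm, y = +50 mm; belongs over pin_left.
- mug_left: White mug standing on the table to the left (+y) of the stand, 84 mm wide and 75 mm tall plus a handle; origin at the centre of its underside. Not to be disturbed.
- mug_right: The same kind of mug to the right (-y) of the stand. Not to be disturbed.
- jar: Closed amber glass jar, 72 mm wide, 100 mm tall, on the table behind the stand's fence; origin at the centre of its underside. Not to be disturbed.
- spoon: Steel spoon lying on the table behind the stand's fence. Not to be disturbed.

How it is judged:
By the outcome, as a careful person would: the job done as asked, in the order asked, and still so for the second after the job is handed in, with the robot touching nothing.
It also fails if it takes over 61 s, if anything falls off the work surface, if the arm or the gripper's body presses on something with over 40 N, if the wrist force passes 120 N, or if a joint passes its speed limit or range.

## Working session

There is one attempt and no reset: what is moved stays moved. The work goes in short steps, Python scripts to look and compute and a tool call to move; the robot and the scene stay as the last step left them, time stands still between calls to the robot, and variables do not carry over. Pictures are saved under pics/ and viewed, and the job is handed in when it is done.

Besides the shell and the picture viewer there is one more tool, called after "Emit:" as name(argument=value, ...) on one line, values as JSON. send_rows: Moves the arm, as the interface text tells. Its arguments: {"type":"object","properties":{"rows":{"type":"array","items":{"type":"array","items":{"type":"array","items":{"type":"number"}}}},"force":{"type":"number"}},"required":["rows"]}

```bash
mkdir -p pics
cat > h.py <<'E'
from bench import *
import numpy as np, cv2
def save(c,n): cv2.imwrite(f'pics/{n}.png',cv2.cvtColor(c['pixels'],cv2.COLOR_RGB2BGR))
def proj(c,P):
    P=np.atleast_2d(P).astype(float); W=np.array(c['world_to_cam']); q=P@W[:3,:3].T+W[:3,3]
    p=q*[1,-1,-1]; u=p@np.array(c['mtx']).T; return u[:,:2]/u[:,2:]
def back(c,uv,z):
    W=np.array(c['world_to_cam']);R=W[:3,:3];o=-R.T@W[:3,3]
    r=np.linalg.inv(np.array(c['mtx']))@[uv[0],uv[1],1]; d=R.T@(r*[1,-1,-1])
    return o+d*(z-o[2])/d[2]
E
python3 - <<'E'
from h import *
o=get_obs(); print({k:np.round(v,3) for k,v in o.items()})
for n in ['scene','side']:
    c=capture(n); save(c,n+'0'); print(c.keys(),np.round(c['mtx'],1).tolist(),np.round(c['world_to_cam'],3).tolist())
    for l in ['stand','deck','hole_left','pin_left','mug_left','jar','spoon','fence']:
        try: print(l,[(np.round(d['rect']).tolist(),round(d['confidence'],2)) for d in find_in(c,l)][:3])
        except Exception as e: print(l,e)
E
```

```text
{'t': np.float64(0.0), 'joint_positions': array([ 1.07 ,  0.125,  1.652, -0.   ,  1.367, -0.083]), 'qvel': array([-0.001, -0.   ,  0.   ,  0.002, -0.   ,  0.001]), 'effort': array([-0.0000e+00, -4.2363e+01, -3.6544e+01, -0.0000e+00,  7.0000e-03,
        0.0000e+00]), 'position': array([263.489, 593.538, 230.049]), 'orientation': array([-6.510e-01, -3.073e+00,  3.000e-03]), 'contact_force': array([0.369, 0.205, 0.459]), 'wrist_torque': array([-0.005, -0.012,  0.067]), 'width': np.float64(85.564)}
dict_keys(['pixels', 'mtx', 'world_to_cam', 'shot']) [[425.9, 0.0, 315.0], [0.0, 425.9, 198.6], [0.0, 0.0, 1.0]] [[0.855, 0.518, 0.014, -575.74], [-0.428, 0.69, 0.584, 222.678], [0.293, -0.506, 0.812, -1392.178], [0.0, 0.0, 0.0, 1.0]]
stand [([224.0, 138.0, 356.0, 244.0], 0.76)]
deck [([254.0, 147.0, 338.0, 205.0], 0.88)]
hole_left [([254.0, 146.0, 339.0, 208.0], 0.88)]
pin_left [([225.0, 136.0, 355.0, 244.0], 0.83)]
mug_left [([344.0, 118.0, 373.0, 154.0], 0.62), ([253.0, 141.0, 336.0, 206.0], 0.45)]
jar [([349.0, 182.0, 375.0, 221.0], 0.65)]
spoon [([301.0, 222.0, 360.0, 273.0], 0.71)]
fence [([222.0, 138.0, 352.0, 246.0], 0.73)]
dict_keys(['pixels', 'mtx', 'world_to_cam', 'shot']) [[405.8, 0.0, 316.9], [0.0, 405.8, 203.6], [0.0, 0.0, 1.0]] [[0.928, -0.372, 0.017, -594.325], [0.277, 0.72, 0.636, -242.703], [-0.249, -0.586, 0.771, -864.992], [0.0, 0.0, 0.0, 1.0]]
stand [([217.0, 163.0, 337.0, 285.0], 0.76)]
deck [([237.0, 168.0, 303.0, 245.0], 0.86), ([330.0, 153.0, 361.0, 200.0], 0.58)]
hole_left [([233.0, 173.0, 305.0, 244.0], 0.65)]
pin_left [([218.0, 162.0, 331.0, 289.0], 0.83)]
mug_left [([253.0, 116.0, 284.0, 160.0], 0.75)]
jar [([331.0, 154.0, 360.0, 199.0], 0.58)]
spoon [([327.0, 222.0, 401.0, 246.0], 0.63)]
fence [([219.0, 162.0, 337.0, 288.0], 0.9), ([235.0, 167.0, 305.0, 246.0], 0.71)]
```

Run:
```python
import cv2
for n,(a,b,c,d) in {'scene0':(210,105,410,285),'side0':(200,105,410,300)}.items():
    i=cv2.imread(f'pics/{n}.png'); s=3.75
    cv2.imwrite(f'pics/{n}z.png',cv2.resize(i[b:d,a:c],None,fx=3,fy=3,interpolation=cv2.INTER_CUBIC))
```

```text
(no output)
```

View pics/scene0.png

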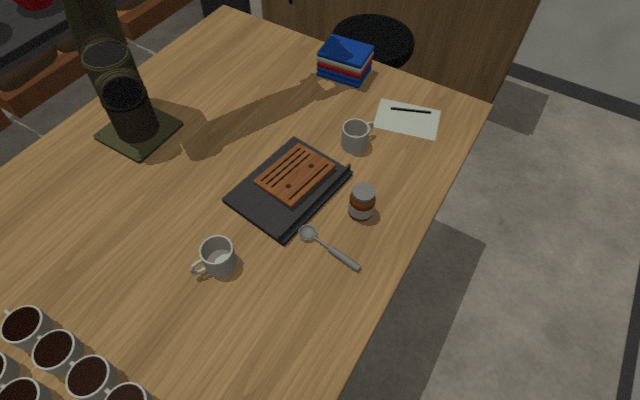

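View pics/scene0z.png

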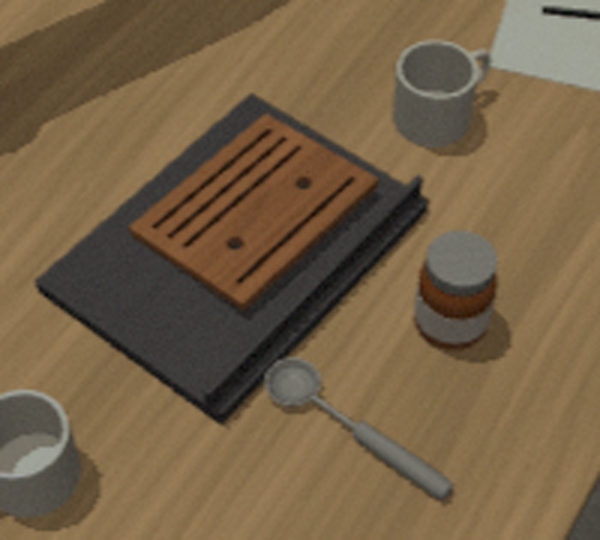

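View pics/side0z.png

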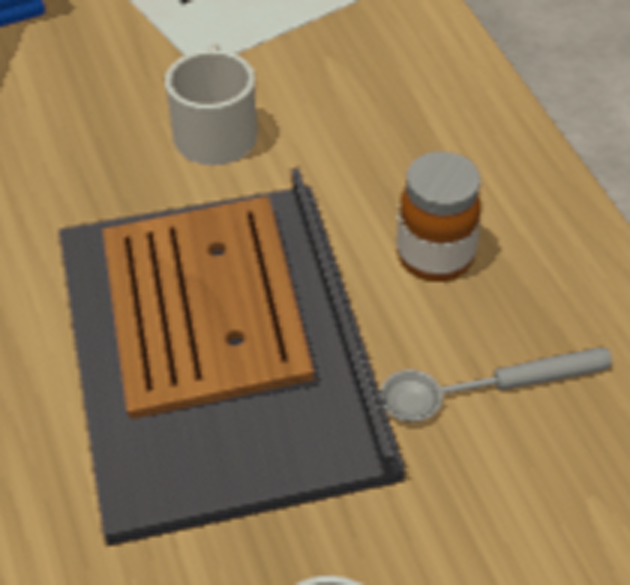

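```bash
cat > fit.py <<'E'
from h import *
from scipy.optimize import least_squares
def S(p,P):
    c,s=np.cos(p[2]),np.sin(p[2]); P=np.atleast_2d(P).astype(float)
    return np.c_[p[0]+c*P[:,0]-s*P[:,1],p[1]+s*P[:,0]+c*P[:,1],P[:,2]]
def T(P,t=0.073): # deck tilt about front bottom edge, z 20
    P=np.array(P,float); x=P[:,0]+75
    return np.c_[x*np.cos(t)-P[:,2]*np.sin(t)-75,P[:,1],20+x*np.sin(t)+P[:,2]*np.cos(t)]
def sz(a,o,s=3): return np.array(a)/s+np.array(o)
def fit(cams,obs,P,x0):
    f=lambda p:np.concatenate([(proj(c,S(p,P[k])) -o).ravel() for c,o,k in zip(cams,obs,range(9))])
    r=least_squares(f,x0,loss='soft_l1'); return r.x,f(r.x).reshape(-1,2)
E
python3 - <<'E'
from fit import *
a,b=capture('scene'),capture('side')
np.save('cams.npy',[a,b],allow_pickle=True)
Os=[sz([(253,96),(38,283),(418,180)],(210,105)),sz([(62,231),(108,537),(296,172)],(200,105))]
P=[(-140,160,20),(-140,-160,20),(76.5,160,45)]
x,r=fit([a,b],Os,[P,P],[640,200,0]); print('stand',x,np.round(r,1).tolist())
Od=[sz([(267,115),(132,228),(243,297),(378,183),(304,183),(235,243)],(210,105)),sz([(104,228),(128,408),(314,373),(270,198),(217,249),(234,338)],(200,105))]
D=T([(-75,100,12),(-75,-100,12),(75,-100,12),(75,100,12),(20,50,12),(20,-50,12)])
y,r=fit([a,b],Od,[D,D],x); print('deck',y,np.round(r,1).tolist())
c,s=np.cos(x[2]),np.sin(x[2]);d=y-x
print('rel',c*d[0]+s*d[1],-s*d[0]+c*d[1],d[2])
for n,z in (('mug_left',40),('mug_right',40),('jar',50),('spoon',5)):
  for q in (a,b):
    for l in find_in(q,n)[:3]:
        u=l['rect']; print(n,round(l['confidence'],2),np.round(back(q,((u[0]+u[2])/2,(u[1]+u[3])/2),z)))
E
```

```text
stand [ 5.71723515e+02  5.27937088e+01 -1.31295654e-01] [[-0.7, -0.6], [-2.0, 0.1], [-0.2, -0.8], [0.7, -1.0], [0.2, 0.2], [0.7, -1.0]]
deck [ 5.45851727e+02  9.49305477e+01 -1.67225750e-01] [[-0.5, -0.8], [-1.6, -0.6], [-0.9, 2.2], [-0.1, -1.4], [-0.4, -0.3], [-0.4, -0.2], [0.5, -0.3], [-0.0, 0.8], [0.1, -0.6], [0.4, -1.1], [0.7, -0.5], [0.9, -0.5]]
rel -31.165614454893518 38.387069092928016 -0.03593009651101106
mug_left 0.87 [630. 322.  40.]
mug_left 0.65 [624. 325.  40.]
mug_left 0.45 [546.  23.  40.]
mug_right 0.7 [566.  25.  40.]
mug_right 0.69 [ 523. -243.   40.]
mug_right 0.84 [ 522. -253.   40.]
jar 0.63 [763. 100.  50.]
jar 0.8 [764.  99.  50.]
spoon 0.9 [754. -54.   5.]
spoon 0.56 [742. -58.   5.]
```

```bash
cat > mv.py <<'E'
from h import *
from scipy.spatial.transform import Rotation as Ro
import json,os
# commanded pose tracking
def cur():
    return json.load(open('cmd.json')) if os.path.exists('cmd.json') else None
def Rdown(phi): # tool y axis at angle phi in the world, z down
    y=np.array([np.cos(phi),np.sin(phi),0]); z=np.array([0,0,-1.]); return np.c_[np.cross(y,z),y,z]
def delta(cp,cr,tp,tR):
    R=Ro.from_rotvec(cr).as_matrix()
    return R.T@(np.array(tp)-cp), Ro.from_matrix(R.T@tR).as_rotvec()
def after(cp,cr,d,a):
    R=Ro.from_rotvec(cr); return (R.as_matrix()@d+cp).tolist(),(R*Ro.from_rotvec(a)).as_rotvec().tolist()
E
python3 - <<'E'
from mv import *
from fit import S
o=get_obs(); c=capture('wrist'); print(c.keys(),np.round(c['T_tool_cam'],3).tolist(),np.round(c['mtx'],1).tolist())
save(c,'w0')
cp=[263.757,594.068,231.322]; cr=[-0.651,-3.073,0.003]
R=Ro.from_rotvec(cr).as_matrix(); print(np.round(R,3))
# exact-down start orientation
phi0=np.arctan2(R[1,1],R[0,1]); 
json.dump([cp,Ro.from_matrix(Rdown(phi0)).as_rotvec().tolist(),],open('cmd.json','w'))
cp,cr=cur()
st=[571.7,52.8,-0.131]
for k in (1,-1):
  d,a=delta(cp,cr,S(st,[(-100,20,250)])[0],Rdown(st[2]+k*np.pi/2)); print(k,np.round(d,1),np.round(a,3))
E
```

```text
dict_keys(['pixels', 'mtx', 'T_tool_cam', 'shot']) [[-0.001, 0.964, 0.266, 68.339], [1.0, 0.001, -0.001, -1.071], [-0.001, 0.266, -0.964, -143.281], [0.0, 0.0, 0.0, 1.0]] [[299.9, 0.0, 313.5], [0.0, 299.9, 199.4], [0.0, 0.0, 1.0]]
[[-0.914  0.405 -0.001]
 [ 0.405  0.914 -0.002]
 [-0.    -0.002 -1.   ]]
1 [-399.4 -379.   -18.7] [ 0.     0.    -0.287]
-1 [-399.4 -379.   -18.7] [ 0.    -0.     2.855]
```

Run:
```python
from mv import *
from fit import S
cp,cr=cur(); st=[571.7,52.8,-0.131]
d,a=delta(cp,cr,S(st,[(-60,20,250)])[0],Rdown(st[2]+np.pi/2)); print(np.round(d,1),np.round(a,3))
```

```text
[-437.8 -367.7  -18.7] [ 0.     0.    -0.287]
```

Emit:
send_rows(rows=[[[1,-55,-46,-5,0,0,-0.036],[1,-110,-92,-10,0,0,-0.072],[1,-165,-138,-10,0,0,-0.108],[1,-220,-184,-10,0,0,-0.144],[1,-275,-230,-10,0,0,-0.18],[1,-330,-276,-15,0,0,-0.216],[1,-385,-322,-20,0,0,-0.252],[1,-420,-355,-20,0,0,-0.28]]])

```text
t: 2.45
position: [483.2, 143.2, 250.3]
orientation: [0.215, 3.133, 0.001]
contact_force: [0.0, 0.3, 0.1]
width: 85.1
```

Emit:
send_rows(rows=[[[1,-18,-13,0,0,0,-0.007],[1,-18,-13,0,0,0,-0.007]]])

```text
t: 2.7
position: [499.2, 128.4, 249.7]
orientation: [-0.21, -3.135, -0.0]
contact_force: [0.3, 0.3, 0.5]
width: 85.4
```

Run:
```python
from mv import *
cp,cr=cur(); cp,cr=after(cp,cr,[-420,-355,-20],[0,0,-.28]); cp,cr=after(cp,cr,[-18,-13,0],[0,0,-.007]); json.dump([cp,cr],open('cmd.json','w'))
o=get_obs(); print(o['t'],cp,cr,o['position'],o['orientation'],o['contact_force'])
c=capture('wrist'); save(c,'w1'); np.save('w1.npy',[c,o],allow_pickle=True)
for n in 'scene','side': save(capture(n),n+'1')
```

```text
2.7 [519.7765105770994, 83.91146655129396, 251.3220000000002] [0.20487080703822438, 3.1349054776042076, -1.2485762948668373e-16] [499.20201293 128.38853603 249.74282697] [-2.10108793e-01 -3.13451759e+00 -1.20920045e-04] [0.32546178 0.27198881 0.52200938]
```

View pics/w1.png

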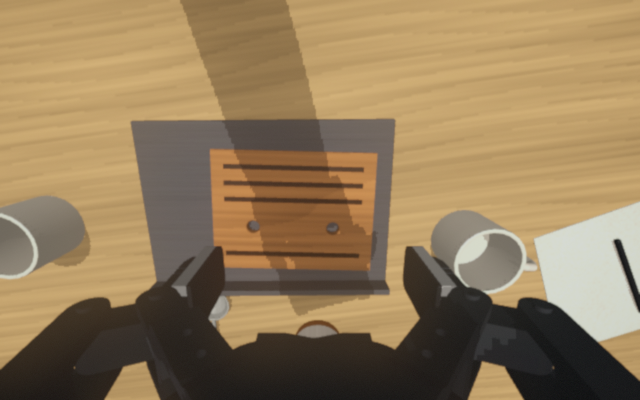

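Run:
```python
import cv2
i=cv2.imread('pics/w1.png')[105:305,120:410]
cv2.imwrite('pics/w1z.png',cv2.resize(i,None,fx=2.75,fy=2.75,interpolation=cv2.INTER_CUBIC))
```

```text
(no output)
```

View pics/w1z.png

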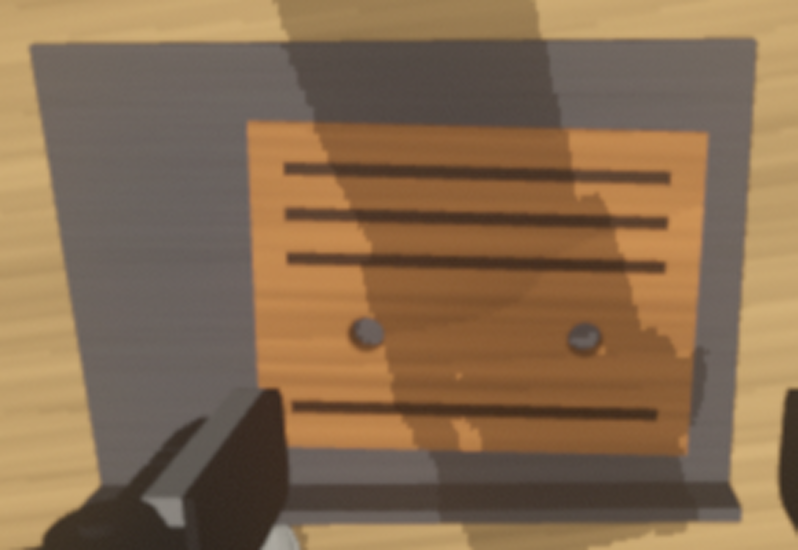

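```bash
cat >> fit.py <<'E'
from scipy.spatial.transform import Rotation as Ro
def wcam(c,o):
    T0=np.eye(4);T0[:3,:3]=Ro.from_rotvec(o['orientation']).as_matrix();T0[:3,3]=o['position']
    c=dict(c); c['world_to_cam']=np.linalg.inv(T0@np.array(c['T_tool_cam'])); return c
def rel(x,y):
    c,s=np.cos(x[2]),np.sin(x[2]);d=np.array(y)-x; return np.round([c*d[0]+s*d[1],-s*d[0]+c*d[1],d[2]],4)
SP=[(-140,-160,20),(-140,160,20),(76.5,-160,20),(76.5,160,20)]
DP=[(-75,-100,12),(-75,100,12),(75,-100,12),(75,100,12),(20,-50,12),(20,50,12)]
E
python3 - <<'E'
from fit import *
c,o=np.load('w1.npy',allow_pickle=True); w=wcam(c,o)
os=sz([(31,45),(756,39),(103,485),(730,484)],(120,105),2.75)
od=sz([(247,121),(709,132),(257,447),(686,455),(366,333),(584,338)],(120,105),2.75)
x,r=fit([w],[os],[SP],[570,50,-.13]);print(x,np.round(r,1).tolist())
y,r=fit([w],[od],[T(DP)],[570,50,-.13]);print(y,np.round(r,1).tolist())
print(rel(x,y))
E
```

```text
[ 5.66371950e+02  5.88861959e+01 -1.27895542e-01] [[-0.9, 0.0], [1.5, 0.4], [-0.9, 0.4], [0.5, -0.7]]
[ 5.42110533e+02  9.62314944e+01 -1.60634355e-01] [[0.0, -0.2], [-0.7, 0.2], [1.2, -1.0], [-0.1, -0.3], [-0.2, 0.4], [0.1, 0.5]]
[-2.88265e+01  3.39458e+01 -3.27000e-02]
```

```bash
cat > go.py <<'E'
from mv import *
from fit import S
import sys
st=[569,56,-0.13]
x,y,z,k=map(float,sys.argv[1:5])
o=get_obs(); d,a=delta(o['position'],o['orientation'],S(st,[(x,y,z)])[0],Rdown(st[2]+k))
dd=np.array(o['position'])-S(st,[(0,0,0)])[0]; c,s=np.cos(st[2]),np.sin(st[2])
print('t',o['t'],'at stand',np.round([c*dd[0]+s*dd[1],-s*dd[0]+c*dd[1],dd[2]],1),'F',np.round(o['contact_force'],1),'q',np.round(o['joint_positions'],2))
print('need',np.round(d,1),np.round(a,3))
E
python3 go.py -150 36 60 1.5708;python3 go.py -150 36 12 1.5708
```

```text
t 2.85 at stand [-80.   64.5 249.5] F [-0.2 -0.   0.4] q [ 0.15 -0.19  1.93  0.    1.41 -1.29]
need [ 69.9 -28.6 189.6] [ 0. -0. -0.]
t 2.85 at stand [-80.   64.5 249.5] F [-0.2 -0.   0.4] q [ 0.15 -0.19  1.93  0.    1.41 -1.29]
need [ 69.9 -28.6 237.6] [ 0. -0. -0.]
```

Emit:
send_rows(rows=[[[1,30,-13,20,0,0,0],[1,70,-28,50,0,0,0],[1,70,-28,80,0,0,0],[1,70,-28,120,0,0,0],[1,70,-28,160,0,0,0],[1,70,-28,190,0,0,0],[1,70,-28,210,0,0,0],[1,70,-28,210,0,0,0]]])

```text
t: 3.85
position: [423.5, 111.8, 38.0]
orientation: [-0.202, -3.131, 0.001]
contact_force: [-0.7, 0.2, 0.1]
width: 85.6
```

```bash
python3 go.py -150 36 12 1.5708
python3 - <<'E'
from mv import *
for n in 'side','wrist': save(capture(n),n+'2')
E
```

```text
t 3.85 at stand [-151.6   36.4   38. ] F [-0.7  0.2  0.1] q [ 0.14 -0.14  2.26  0.    1.02 -1.31]
need [-1.7 -0.4 26. ] [-0.001 -0.004  0.001]
```

View pics/side2.png

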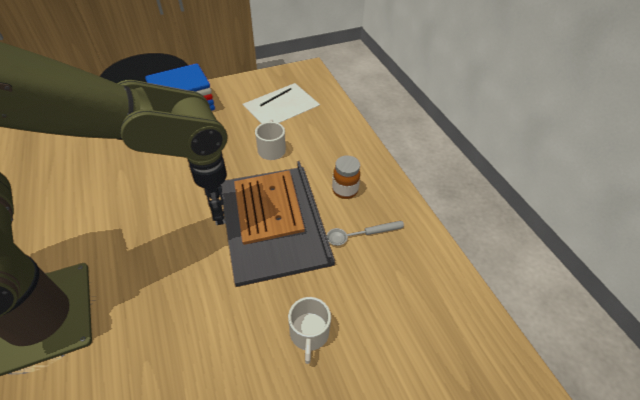

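View pics/wrist2.png

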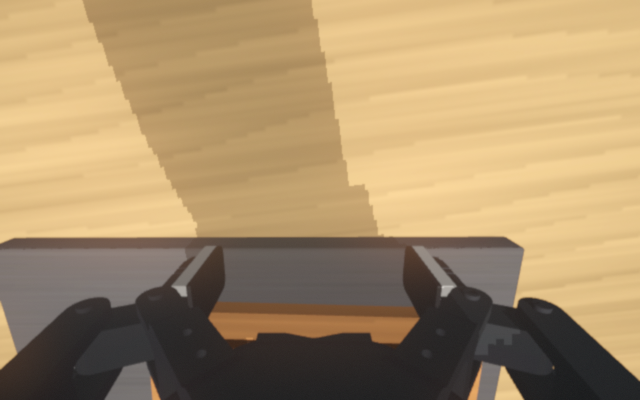

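The fingers straddle the deck's front edge (deck edge at row ~305, finger tips at row ~245), clear of everything. Lower next.

Emit:
send_rows(rows=[[[1,0,0,12,0,0,0],[1,0,0,22,0,0,0],[1,0,0,25,0,0,0],[1,0,0,25,0,0,0]]])

```text
t: 4.45
position: [425.2, 111.0, 14.2]
orientation: [-0.205, -3.134, 0.0]
contact_force: [0.3, 0.6, 0.4]
width: 85.6
```

```bash
python3 go.py -116 36 12 1.5708
python3 - <<'E'
from mv import *
for n in 'side',: save(capture(n),n+'3')
i=cv2.imread('pics/side3.png')[150:300,180:350]; cv2.imwrite('pics/side3z.png',cv2.resize(i,None,fx=4,fy=4,interpolation=cv2.INTER_CUBIC))
E
```

```text
t 4.45 at stand [-149.7   35.9   14.2] F [0.3 0.6 0.4] q [ 0.13 -0.1   2.27  0.    0.97 -1.31]
need [-33.7   0.2   2.2] [-0.    -0.001 -0.001]
```

View pics/side3z.png

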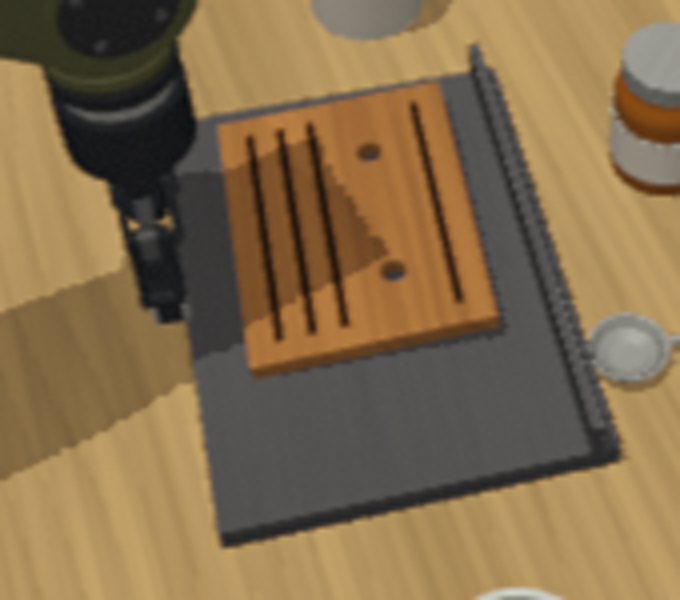

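Emit:
send_rows(rows=[[[1,-10,0,2,0,0,0],[1,-22,0,2,0,0,0],[1,-30,0,2,0,0,0],[1,-35,0,2,0,0,0],[1,-40,0,2,0,0,0],[1,-43,0,2,0,0,0],[1,-46,0,2,0,0,0],[1,-46,0,2,0,0,0]]])

```text
t: 5.5
position: [471.4, 105.0, 12.5]
orientation: [0.205, 3.134, 0.0]
contact_force: [-1.4, 0.0, -0.7]
width: 85.5
```

```bash
python3 go.py -84.5 36 12 1.5708
python3 - <<'E'
from mv import *
for n in 'side',: save(capture(n),n+'4')
i=cv2.imread('pics/side4.png')[150:300,180:350]; cv2.imwrite('pics/side4z.png',cv2.resize(i,None,fx=4,fy=4,interpolation=cv2.INTER_CUBIC))
E
```

```text
t 5.5 at stand [-103.1   36.    12.5] F [-1.4  0.  -0.7] q [ 0.11  0.01  2.18 -0.    0.96 -1.33]
need [-18.6   0.    0.6] [ 0.     0.001 -0.001]
```

View pics/side4z.png

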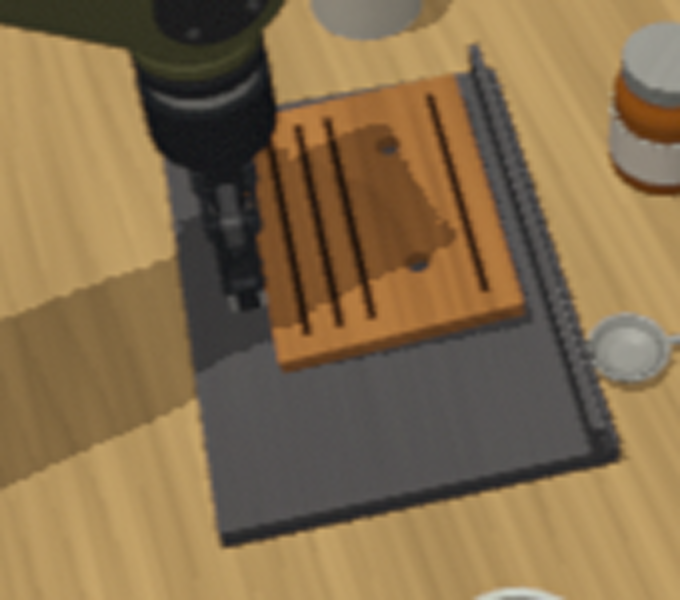

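The deck follows and has squared up; the gap to the fence is still visible (col ~465–490, top right). Continue.

Emit:
send_rows(rows=[[[1,-4,0,0,0,0,0],[1,-8,0,0,0,0,0],[1,-11,0,0,0,0,0],[1,-13,0,0,0,0,0],[1,-14,0,0,0,0,0],[1,-14,0,0,0,0,0]]])

```text
t: 6.3
position: [485.1, 103.2, 12.6]
orientation: [0.205, 3.135, -0.0]
contact_force: [-0.9, 0.1, -0.9]
width: 85.4
```

Emit:
send_rows(rows=[[[1,-1,0,0,0,0,0],[1,-2,0,0,0,0,0],[1,-2,0,0,0,0,0]]])

```text
t: 6.68
position: [486.2, 103.0, 12.5]
orientation: [-0.205, -3.133, 0.0]
contact_force: [-4.7, 0.5, 0.9]
width: 85.2
```

```bash
python3 go.py -84.5 36 12 1.5708
python3 - <<'E'
from mv import *
for n in 'side',: save(capture(n),n+'5')
i=cv2.imread('pics/side5.png')[150:300,180:350]; cv2.imwrite('pics/side5z.png',cv2.resize(i,None,fx=4,fy=4,interpolation=cv2.INTER_CUBIC))
E
```

```text
t 6.675 at stand [-88.2  35.9  12.5] F [-4.7  0.5  0.9] q [ 0.1   0.04  2.14  0.    0.96 -1.34]
need [-3.7  0.1  0.5] [-0.    -0.002 -0.001]
```

View pics/side5z.png

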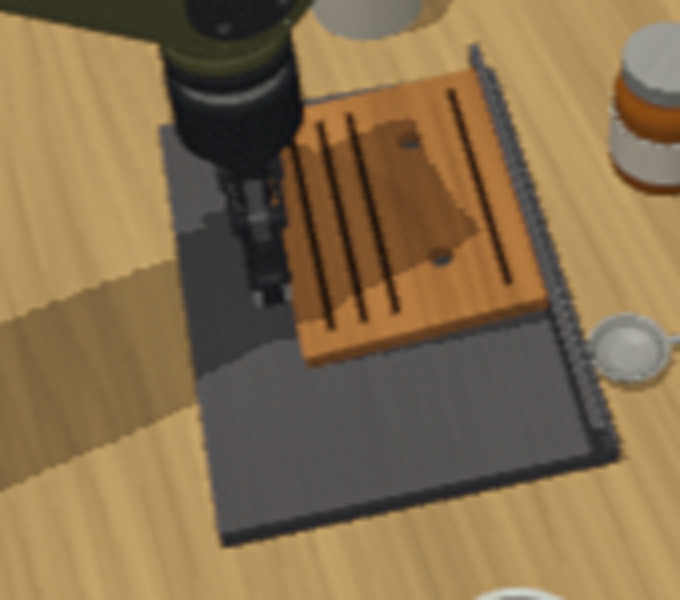

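Force rising: fence contact. Press slightly more to square it fully.

Emit:
send_rows(rows=[[[1,-1,0,0,0,0,0],[1,-2,0,0,0,0,0],[1,-2,0,0,0,0,0]]])

```text
t: 7.1
position: [486.3, 103.0, 12.3]
orientation: [-0.204, -3.128, 0.001]
contact_force: [-12.3, 1.2, 8.4]
width: 85.3
```

Run:
```python
from h import *
o=get_obs(); print({k:np.round(o[k],3) for k in('position','orientation','contact_force','wrist_torque')})
```

```text
{'position': array([486.288, 102.951,  12.329]), 'orientation': array([-2.040e-01, -3.128e+00,  1.000e-03]), 'contact_force': array([-12.301,   1.199,   8.426]), 'wrist_torque': array([0.202, 1.84 , 0.074])}
```

Emit:
send_rows(rows=[[[1,6,0,0,0,0,0],[1,20,0,0,0,0,0],[1,40,0,-10,0,0,0],[1,40,0,-50,0,0,0],[1,30,0,-100,0,0,0],[1,10,0,-150,0,0,0],[1,0,0,-200,0,0,0],[1,0,0,-220,0,0,0]]])

```text
t: 8.1
position: [490.6, 102.8, 236.6]
orientation: [0.205, 3.128, 0.002]
contact_force: [-0.1, 0.7, -0.5]
width: 85.6
```

```bash
python3 go.py -80 0 12 0
python3 - <<'E'
from mv import *
o=get_obs();c=capture('wrist'); save(c,'w6'); np.save('w6.npy',[c,o],allow_pickle=True)
i=c['pixels'][70:320,110:430,::-1]; cv2.imwrite('pics/w6z.png',cv2.resize(i,None,fx=2.4,fy=2.4,interpolation=cv2.INTER_CUBIC))
E
```

```text
t 8.1 at stand [-83.8  36.2 236.6] F [-0.1  0.7 -0.5] q [ 0.1  -0.22  1.97 -0.    1.38 -1.34]
need [ -2.4 -36.6 224.6] [0.006 0.004 1.57 ]
```

View pics/w6z.png

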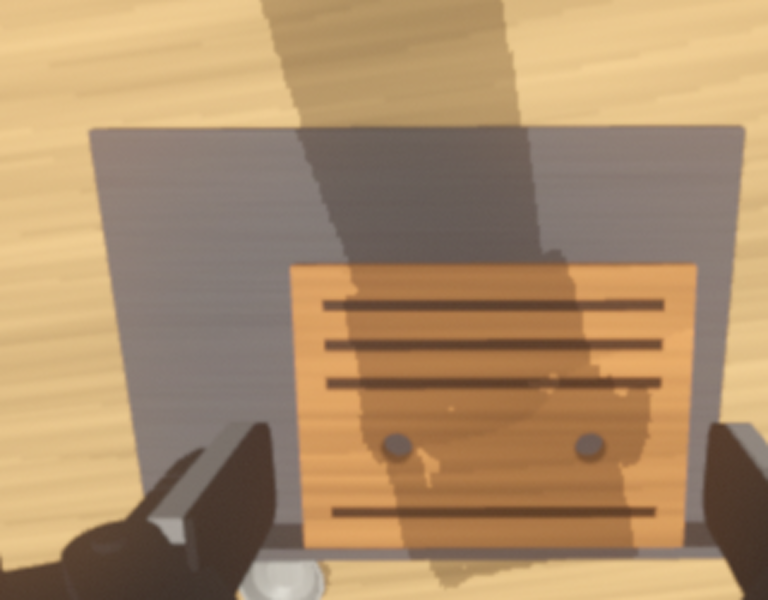

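```bash
python3 - <<'E'
from fit import *
c,o=np.load('w6.npy',allow_pickle=True); w=wcam(c,o)
os=sz([(90,130),(745,127)],(110,70),2.4)
od=sz([(290,265),(697,264),(304,548),(684,548),(397,447),(590,447)],(110,70),2.4)
x,r=fit([w],[os],[SP[:2]],[570,50,-.13]);print(x,np.round(r,1).tolist())
y,r=fit([w],[od],[T(DP)],[570,50,-.13]);print(y,np.round(r,1).tolist())
print(rel(x,y))
E
sed -i 's/^st=.*/st=[566,57.5,-0.13]/' go.py; python3 go.py 0 175 100 0;python3 go.py 0 175 100 3.14159
```

```text
[ 5.66128783e+02  5.87303543e+01 -1.27077303e-01] [[-1.2, 0.1], [1.2, 0.1]]
[ 5.72060427e+02  9.45332524e+01 -1.30260516e-01] [[0.3, 0.6], [-0.3, 0.7], [1.1, -1.5], [-1.5, -1.9], [0.2, 0.2], [-0.1, 0.0]]
[ 1.3463e+00  3.6266e+01 -3.2000e-03]
t 8.15 at stand [-80.5  35.3 237.7] F [1.  0.  1.3] q [ 0.1  -0.22  1.97 -0.    1.38 -1.34]
need [-79.3 139.5 138.6] [0.007 0.005 1.57 ]
t 8.15 at stand [-80.5  35.3 237.7] F [1.  0.  1.3] q [ 0.1  -0.22  1.97 -0.    1.38 -1.34]
need [-79.3 139.5 138.6] [-0.005  0.007 -1.572]
```

Emit:
send_rows(rows=[[[1,-10,18,0,0,0,0.17],[1,-20,36,0,0,0,0.34],[1,-30,54,0,0,0,0.51],[1,-40,72,0,0,0,0.68],[1,-50,90,0,0,0,0.85],[1,-60,108,0,0,0,1.02],[1,-70,126,0,0,0,1.19],[1,-79,142,20,0,0,1.35]]])

```text
t: 9.15
position: [585.8, 233.9, 211.8]
orientation: [2.125, 2.314, 0.001]
contact_force: [0.4, -0.2, 0.0]
width: 85.7
```

```bash
python3 go.py 0 180 60 0
```

```text
t 9.15 at stand [ -3.3 177.5 211.8] F [ 0.4 -0.2  0. ] q [ 0.29  0.09  1.72 -0.    1.33  0.21]
need [  1.8   3.7 151.8] [ 0.001 -0.     0.215]
```

Emit:
send_rows(rows=[[[1,0,3,30,0,0,0.12],[1,-1,4,60,0,0,0.215],[1,-3,4,90,0,0,0.215],[1,-5,4,120,0,0,0.215],[1,-6,4,140,0,0,0.215],[1,-6,4,150,0,0,0.215],[1,-6,4,150,0,0,0.215]]])

```text
t: 10.02
position: [589.8, 227.5, 61.9]
orientation: [-2.355, -2.078, 0.002]
contact_force: [-0.2, 0.5, -0.1]
width: 85.6
```

```bash
python3 go.py 0 148 12.5 0
python3 - <<'E'
from mv import *
for n in 'side','scene':
  c=capture(n);save(c,n+'7')
i=cv2.imread('pics/scene7.png')[80:270,200:400]; cv2.imwrite('pics/scene7z.png',cv2.resize(i,None,fx=3,fy=3,interpolation=cv2.INTER_CUBIC))
E
```

```text
t 10.025 at stand [  1.5 171.7  61.9] F [-0.2  0.5 -0.1] q [0.28 0.24 1.82 0.   1.08 0.41]
need [-23.6  -1.6  49.4] [-0.001  0.     0.005]
```

View pics/scene7z.png

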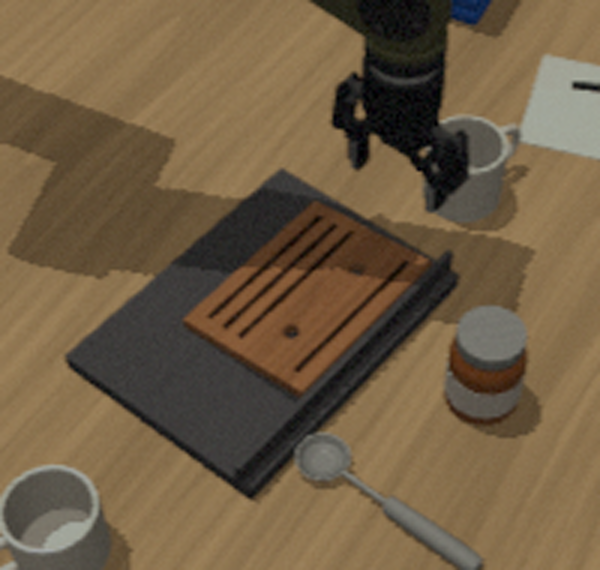

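View pics/side7.png

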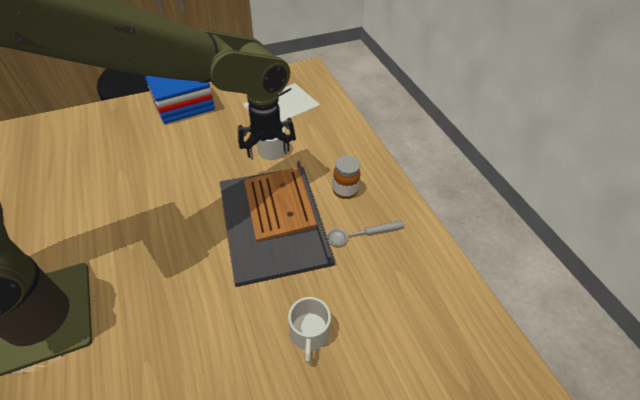

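Emit:
send_rows(rows=[[[1,0,-4,15,0,0,0],[1,0,-7,30,0,0,0],[1,0,-7,42,0,0,0],[1,0,-7,48,0,0,0],[1,0,-7,48,0,0,0]]])

```text
t: 10.75
position: [583.0, 228.3, 13.8]
orientation: [-2.355, -2.078, 0.002]
contact_force: [-0.8, -0.6, 0.4]
width: 85.3
```

Emit:
send_rows(rows=[[[1,-6,0,0,0,0,0],[1,-12,0,0,0,0,0],[1,-17,0,0,0,0,0],[1,-22,0,0,0,0,0],[1,-27,0,0,0,0,0],[1,-32,0,0,0,0,0],[1,-37,0,0,0,0,0],[1,-37,0,0,0,0,0]]])

```text
t: 11.75
position: [578.7, 191.1, 14.6]
orientation: [2.355, 2.078, -0.001]
contact_force: [0.6, -0.4, -0.6]
width: 85.2
```

```bash
python3 go.py 0 111 12.5 0
python3 - <<'E'
from mv import *
for n in 'side','scene':
  c=capture(n);save(c,n+'8')
i=cv2.imread('pics/scene8.png')[110:260,210:370]; cv2.imwrite('pics/scene8z.png',cv2.resize(i,None,fx=4,fy=4,interpolation=cv2.INTER_CUBIC))
i=cv2.imread('pics/side8.png')[140:300,200:360]; cv2.imwrite('pics/side8z.png',cv2.resize(i,None,fx=3.7,fy=3.7,interpolation=cv2.INTER_CUBIC))
E
```

```text
t 11.75 at stand [ -4.7 134.1  14.6] F [ 0.6 -0.4 -0.6] q [ 0.23  0.26  1.89 -0.    0.99  0.36]
need [-23.2   4.6   2.1] [0.    0.001 0.005]
```

View pics/scene8z.png

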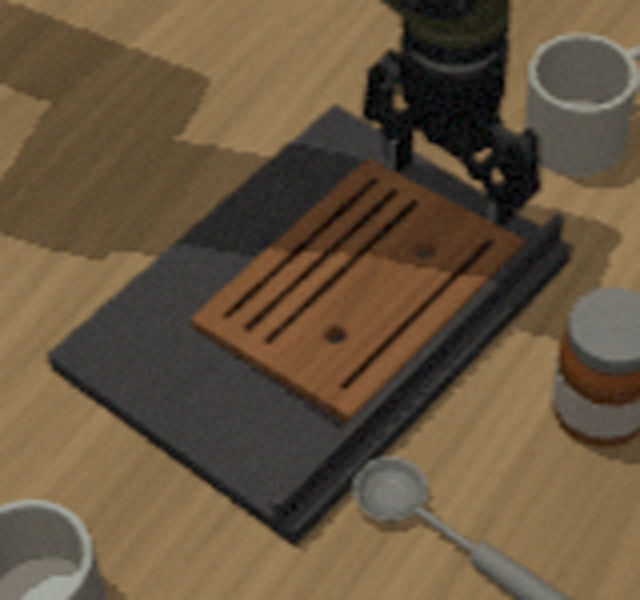

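View pics/side8z.png

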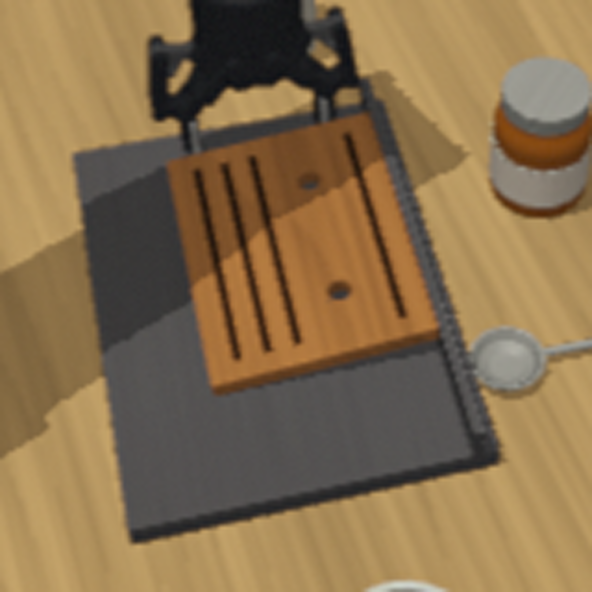

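Emit:
send_rows(rows=[[[1,-4,0,1,0,0,0],[1,-8,0,1,0,0,0],[1,-12,0,1,0,0,0],[1,-15,0,1,0,0,0],[1,-17,0,1,0,0,0],[1,-17,0,1,0,0,0]]])

```text
t: 12.6
position: [576.2, 173.9, 13.1]
orientation: [2.355, 2.079, -0.003]
contact_force: [-0.4, 0.1, 1.1]
width: 85.3
```

```bash
cat > look.py <<'E'
from mv import *
import sys
n=sys.argv[1]
o=get_obs(); print(np.round(o['contact_force'],1))
a=capture('scene')['pixels'];b=capture('side')['pixels']
r=lambda i:cv2.resize(i[...,::-1],(400,400),interpolation=cv2.INTER_CUBIC)
cv2.imwrite(f'pics/{n}.png',np.hstack([r(a[120:260,220:360]),r(b[150:290,205:345])]))
E
python3 go.py 0 111 12.5 0; python3 look.py L9
```

```text
t 12.6 at stand [ -5.  116.8  13.1] F [-0.4  0.1  1.1] q [ 0.2   0.25  1.91 -0.    0.99  0.33]
need [-5.8  4.9  0.6] [-0.001  0.002  0.006]
[-0.4  0.1  1.1]
```

View pics/L9.png

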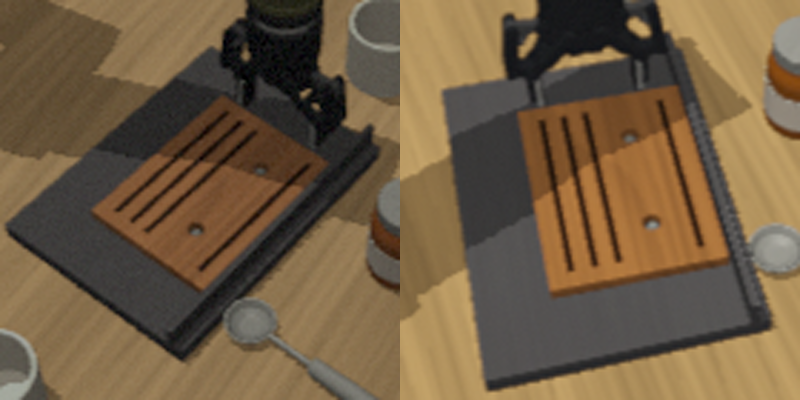

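Bright pin tips now show inside both holes; remaining ~5 mm. Small steps.

Emit:
send_rows(rows=[[[1,-1,0,0,0,0,0],[1,-2,0,0,0,0,0],[1,-3,0,0,0,0,0],[1,-3,0,0,0,0,0]]])

```text
t: 13.2
position: [576.2, 171.8, 13.6]
orientation: [2.356, 2.078, -0.0]
contact_force: [-0.5, 0.4, -0.1]
width: 85.3
```

```bash
python3 go.py 0 111 12.5 0; python3 look.py L10
```

```text
t 13.2 at stand [ -4.7 114.7  13.6] F [-0.5  0.4 -0.1] q [ 0.2   0.25  1.91 -0.    0.99  0.33]
need [-3.7  4.7  1.1] [-0.     0.     0.005]
[-0.5  0.4 -0.1]
```

View pics/L10.png

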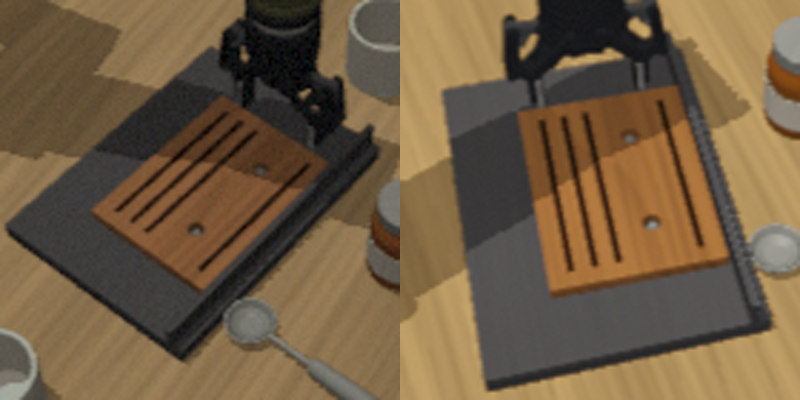

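Emit:
send_rows(rows=[[[1,-1,0,0,0,0,0],[1,-2,0,0,0,0,0],[1,-2,0,0,0,0,0]]])

```text
t: 13.68
position: [576.0, 170.1, 13.7]
orientation: [-2.356, -2.078, -0.001]
contact_force: [-0.5, 1.8, -0.5]
width: 85.6
```

```bash
python3 go.py 0 111 12.5 0; python3 look.py L11
```

```text
t 13.675 at stand [ -4.7 113.   13.7] F [-0.5  1.8 -0.5] q [0.2  0.24 1.91 0.   0.99 0.32]
need [-2.   4.7  1.2] [-0.    -0.001  0.005]
[-0.5  1.8 -0.5]
```

View pics/L11.png

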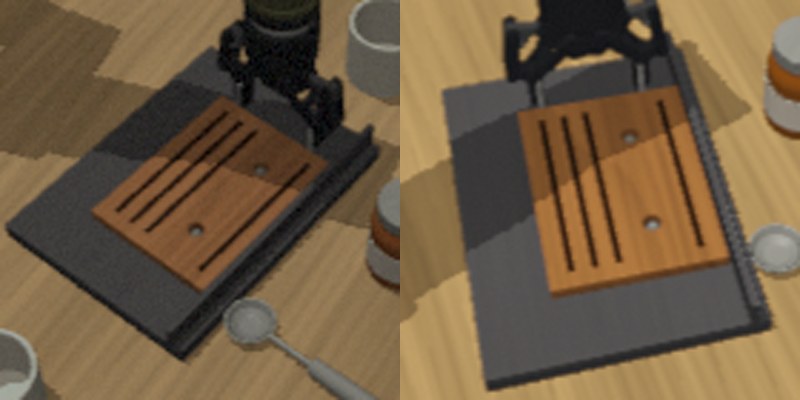

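Run:
```python
import cv2,numpy as np
a=[cv2.imread(f'pics/L{k}.png').astype(float) for k in (9,10,11)]
print(np.abs(a[0]-a[1]).mean(),np.abs(a[1]-a[2]).mean(),np.abs(a[0]-a[2])[:,:400].mean())
from fit import *
b=capture('side'); s=capture('scene')
i=b['pixels'][150:290,205:345,::-1]; cv2.imwrite('pics/z.png',cv2.resize(i,(780,600)[::-1] if 0 else (600,600),interpolation=cv2.INTER_CUBIC))
# overlay seated model vs tilted at stand pose fitted earlier
for st in ([571.7,52.8,-.1313],[566.2,58.8,-.128]):
  print(st)
  for nm,P in (('stand',SP),('flat',T(DP,0)),('tilt',T(DP))):
    print(nm,np.round((proj(b,S(st,P))-[205,150])*400/140+[400,0]).tolist(),np.round((proj(s,S(st,P))-[220,120])*400/140).tolist())
```

```text
1.7845854166666666 1.8209291666666667 2.8732395833333335
[571.7, 52.8, -0.1313]
stand [[489.0, 383.0], [447.0, 89.0], [758.0, 326.0], [670.0, 51.0]] [[2.0, 227.0], [210.0, 47.0], [165.0, 347.0], [367.0, 142.0]]
flat [[558.0, 295.0], [523.0, 114.0], [737.0, 258.0], [682.0, 87.0], [660.0, 224.0], [636.0, 137.0]] [[90.0, 216.0], [220.0, 99.0], [205.0, 297.0], [332.0, 169.0], [196.0, 233.0], [260.0, 171.0]]
tilt [[557.0, 295.0], [522.0, 115.0], [736.0, 251.0], [681.0, 79.0], [658.0, 219.0], [634.0, 132.0]] [[89.0, 215.0], [219.0, 98.0], [204.0, 290.0], [332.0, 161.0], [194.0, 229.0], [259.0, 167.0]]
[566.2, 58.8, -0.128]
stand [[481.0, 380.0], [439.0, 86.0], [749.0, 322.0], [662.0, 48.0]] [[1.0, 221.0], [209.0, 42.0], [164.0, 339.0], [365.0, 136.0]]
flat [[550.0, 291.0], [515.0, 112.0], [729.0, 254.0], [674.0, 84.0], [651.0, 220.0], [628.0, 133.0]] [[89.0, 209.0], [218.0, 93.0], [204.0, 290.0], [330.0, 162.0], [194.0, 227.0], [258.0, 165.0]]
tilt [[549.0, 291.0], [514.0, 112.0], [727.0, 247.0], [673.0, 76.0], [650.0, 216.0], [626.0, 129.0]] [[88.0, 209.0], [218.0, 93.0], [203.0, 283.0], [330.0, 155.0], [193.0, 222.0], [257.0, 160.0]]
```

View pics/z.png

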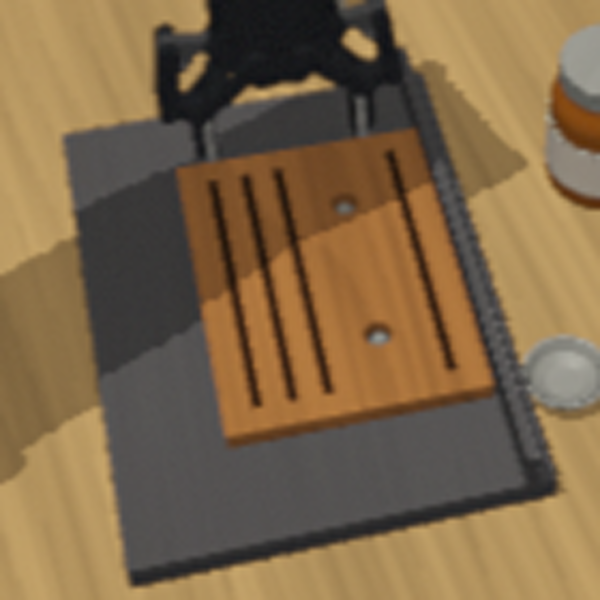

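The picture shows bright pins centred in both holes, and the corners match a flat, seated deck. Retreat and verify from above.

Emit:
send_rows(rows=[[[1,6,0,0,0,0,0],[1,20,0,0,0,0,0],[1,35,0,-5,0,0,0],[1,38,0,-40,0,0,0],[1,38,0,-80,0,0,0],[1,30,0,-120,0,0,0],[1,10,0,-160,0,0,0],[1,0,0,-190,0,0,0]]])

```text
t: 14.88
position: [576.6, 170.4, 206.5]
orientation: [2.354, 2.078, 0.004]
contact_force: [0.2, 0.3, 0.4]
width: 85.4
```

```bash
python3 go.py -75 0 230 1.5708
python3 - <<'E'
from mv import *
o=get_obs();c=capture('wrist'); save(c,'w12'); np.save('w12.npy',[c,o],allow_pickle=True)
E
```

```text
t 14.875 at stand [ -4.2 113.3 206.5] F [0.2 0.3 0.4] q [ 0.2   0.03  1.79 -0.    1.32  0.32]
need [-112.9  -71.4  -23.8] [ 0.003  0.002 -1.565]
```

View pics/w12.png

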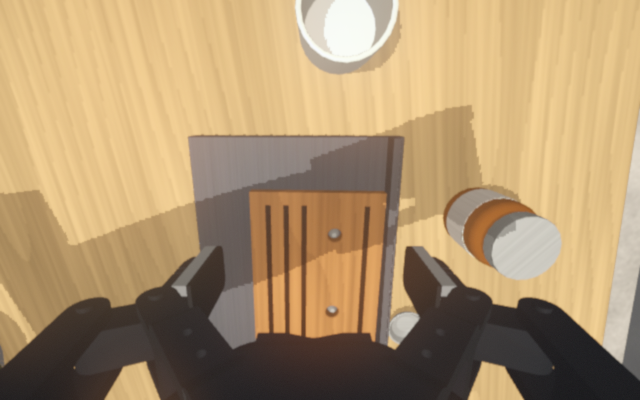

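Emit:
send_rows(rows=[[[1,-14,-9,-10,0,0,-0.17],[1,-28,-18,-20,0,0,-0.34],[1,-42,-27,-30,0,0,-0.51],[1,-56,-36,-40,0,0,-0.68],[1,-70,-45,-40,0,0,-0.85],[1,-84,-54,-40,0,0,-1.02],[1,-98,-63,-40,0,0,-1.19],[1,-112,-71,-40,0,0,-1.36]]])

```text
t: 15.92
position: [491.3, 68.0, 243.6]
orientation: [0.515, 3.099, 0.0]
contact_force: [-0.6, -0.1, -0.4]
width: 85.3
```

Emit:
send_rows(rows=[[[1,0,0,0,0,0,-0.17],[1,0,0,0,0,0,-0.2],[1,0,0,0,0,0,-0.2]]])

```text
t: 16.3
position: [491.7, 68.1, 243.6]
orientation: [-0.215, -3.134, -0.0]
contact_force: [0.3, -0.1, -0.4]
width: 85.6
```

```bash
python3 go.py -75 0 240 1.5708
python3 - <<'E'
from mv import *
o=get_obs();c=capture('wrist'); save(c,'w13'); np.save('w13.npy',[c,o],allow_pickle=True)
i=c['pixels'][70:320,150:470,::-1]; cv2.imwrite('pics/w13z.png',cv2.resize(i,None,fx=2.4,fy=2.4,interpolation=cv2.INTER_CUBIC))
E
python3 look.py L13
```

```text
t 16.3 at stand [-75.    0.9 243.6] F [ 0.3 -0.1 -0.4] q [ 0.03 -0.23  1.97  0.    1.4  -1.4 ]
need [-0.  -0.9  3.6] [-0.    -0.    -0.007]
[ 1.2  0.1 -0.1]
```

View pics/w13z.png

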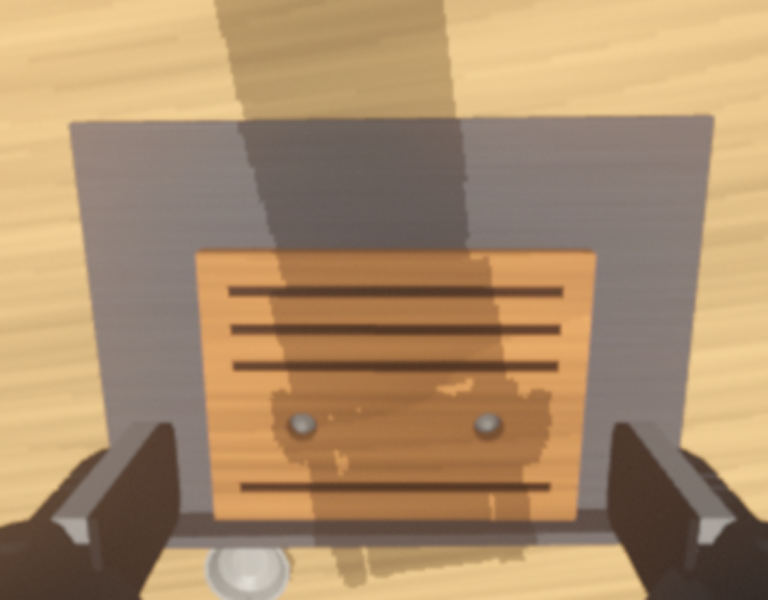

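View pics/L13.png

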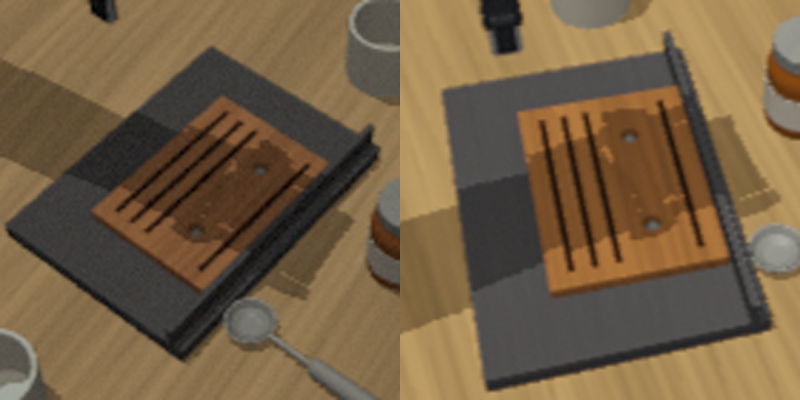

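Run:
```python
from fit import *
c,o=np.load('w13.npy',allow_pickle=True); w=wcam(c,o)
os=sz([(70,123),(714,116)],(150,70),2.4)
od=sz([(196,251),(597,250),(214,520),(577,520),(302,425),(488,425)],(150,70),2.4)
x,r=fit([w],[os],[SP[:2]],[570,50,-.13]);print(x)
for t in (0,.02,.04,.073):
  y,r=fit([w],[od],[T(DP,t)],[570,50,-.13]);print(t,rel(x,y),round(np.abs(r).mean(),2),np.round(r[2:4,0],1))
print([find_in(capture('side'),n)[:1] for n in ('mug_left','jar','spoon')])
```

```text
[ 5.66159930e+02  5.84528276e+01 -1.27233394e-01]
0 [-1.6038  0.6291 -0.0108] 0.49 [ 0.6 -0.6]
0.02 [-1.9494  0.6442 -0.0109] 0.31 [ 0. -0.]
0.04 [-2.5429  0.6694 -0.0116] 0.53 [-0.6  0.5]
0.073 [-3.6421  0.6826 -0.0129] 1.06 [-1.7  1.5]
[[{'rect': [252.4, 116.7, 284.6, 159.7], 'confidence': 0.91}], [{'rect': [331.2, 153.6, 361.0, 199.0], 'confidence': 0.96}], [{'rect': [325.8, 220.6, 403.1, 246.2], 'confidence': 0.94}]]
```

Run:
```python
from fit import *
c,o=np.load('w13.npy',allow_pickle=True); w=wcam(c,o)
st=[566.2,58.5,-.1272]
f=lambda P:np.round((proj(w,S(st,P))-[150,70])*2.4,1)
print('fence base/top f/top b',f([(76.5,0,20),(76.5,0,45),(84.5,0,45)]).tolist())
for h in (0,2,4,6,11): print(h,'deck back top',f([(75,0,32+h)]).tolist(),'left back corner',f([(75,100,32+h)]).tolist(),'holes',f([(20,-50,32+h*.63),(20,50,32+h*.63),(-75,0,32)]).tolist(),'pins',f([(20,-50,29),(20,50,29)]).tolist())
i=c['pixels'][225:310,200:410,::-1]; cv2.imwrite('pics/w13y.png',cv2.resize(i,None,fx=3.8,fy=3.8,interpolation=cv2.INTER_CUBIC))
```

```text
fence base/top f/top b [[395.9, 510.8], [396.1, 535.5], [396.3, 548.5]]
0 deck back top [[396.0, 519.9]] left back corner [[575.8, 518.1]] holes [[301.7, 429.8], [488.3, 427.9], [393.2, 254.3]] pins [[302.4, 427.5], [487.6, 425.6]]
2 deck back top [[396.0, 521.9]] left back corner [[576.7, 520.1]] holes [[301.4, 430.8], [488.7, 428.9], [393.2, 254.3]] pins [[302.4, 427.5], [487.6, 425.6]]
4 deck back top [[396.0, 523.9]] left back corner [[577.6, 522.1]] holes [[301.2, 431.8], [489.0, 430.0], [393.2, 254.3]] pins [[302.4, 427.5], [487.6, 425.6]]
6 deck back top [[396.0, 525.9]] left back corner [[578.5, 524.1]] holes [[300.9, 432.9], [489.3, 431.0], [393.2, 254.3]] pins [[302.4, 427.5], [487.6, 425.6]]
11 deck back top [[396.1, 531.0]] left back corner [[580.9, 529.2]] holes [[300.1, 435.4], [490.0, 433.5], [393.2, 254.3]] pins [[302.4, 427.5], [487.6, 425.6]]
```

View pics/w13y.png

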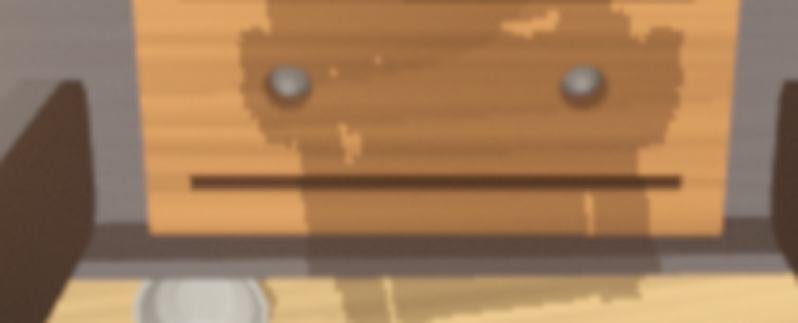

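Everything matches a flat seat to ~1–2 mm; I'll get a lower view from the left to be sure there is no gap under the back edge.

Emit:
send_rows(rows=[[[1,-9,20,0,0,0,0.17],[1,-18,40,0,0,0,0.34],[1,-27,60,0,0,0,0.51],[1,-36,80,0,0,0,0.68],[1,-45,100,0,0,0,0.85],[1,-54,120,0,0,0,1.02],[1,-63,140,0,0,0,1.19],[1,-75,155,20,0,0,1.36]]])

```text
t: 17.75
position: [588.5, 212.2, 225.7]
orientation: [2.141, 2.296, 0.006]
contact_force: [0.8, 0.2, -0.8]
width: 85.4
```

Emit:
send_rows(rows=[[[1,0,0,20,0,0,0.17],[1,0,0,40,0,0,0.2],[1,0,0,60,0,0,0.2],[1,0,0,60,0,0,0.2]]])

```text
t: 18.25
position: [585.4, 210.5, 160.9]
orientation: [-2.353, -2.078, 0.006]
contact_force: [-0.6, -0.1, -0.0]
width: 85.2
```

Emit:
send_rows(rows=[[[1,0,0,0,0,-0.15,0],[1,0,0,0,0,-0.3,0],[1,0,0,0,0,-0.45,0],[1,0,0,0,0,-0.5,0],[1,0,0,0,0,-0.5,0]]])

```text
t: 18.88
position: [586.9, 211.4, 163.4]
orientation: [2.071, 1.829, -0.528]
contact_force: [-0.5, -0.7, -0.1]
width: 85.3
```

Run:
```python
from mv import *
o=get_obs();print(o['t'],o['position'],o['orientation']);c=capture('wrist'); save(c,'w14'); np.save('w14.npy',[c,o],allow_pickle=True)
```

```text
18.875 [586.90460049 211.43400056 163.43000105] [ 2.07137743  1.82949149 -0.52846911]
```

View pics/w14.png

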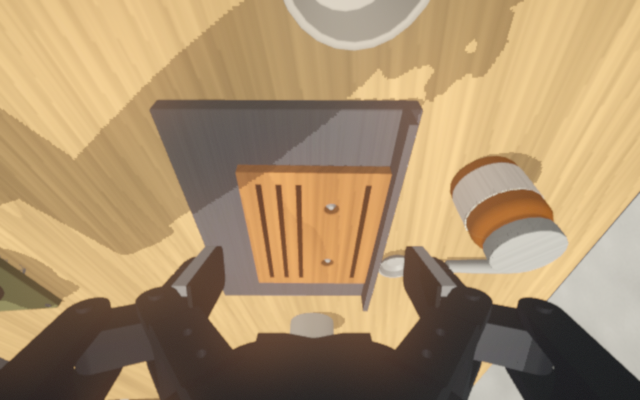

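Run:
```python
from fit import *
c,o=np.load('w14.npy',allow_pickle=True)
i=c['pixels'][95:225,145:430,::-1]; cv2.imwrite('pics/w14z.png',cv2.resize(i,None,fx=2.8,fy=4.5,interpolation=cv2.INTER_CUBIC))
w=wcam(c,o); st=[566.2,58.5,-.1272]
f=lambda P:np.round((proj(w,S(st,P))-[145,95])*[2.8,4.5],1).tolist()
print('slab',f([(-140,160,20),(95,160,20)]))
for t in (0,.02,.073): print(t,f(T([(-75,100,0),(75,100,0),(-75,100,12),(75,100,12)],t)))
```

```text
slab [[11.0, 56.5], [786.1, 60.0]]
0 [[259.8, 312.2], [684.9, 313.9], [253.4, 346.6], [691.3, 348.3]]
0.02 [[259.8, 312.2], [686.4, 322.3], [252.7, 346.6], [692.1, 357.2]]
0.073 [[259.8, 312.2], [689.5, 345.2], [250.8, 346.5], [693.6, 381.4]]
```

View pics/w14z.png

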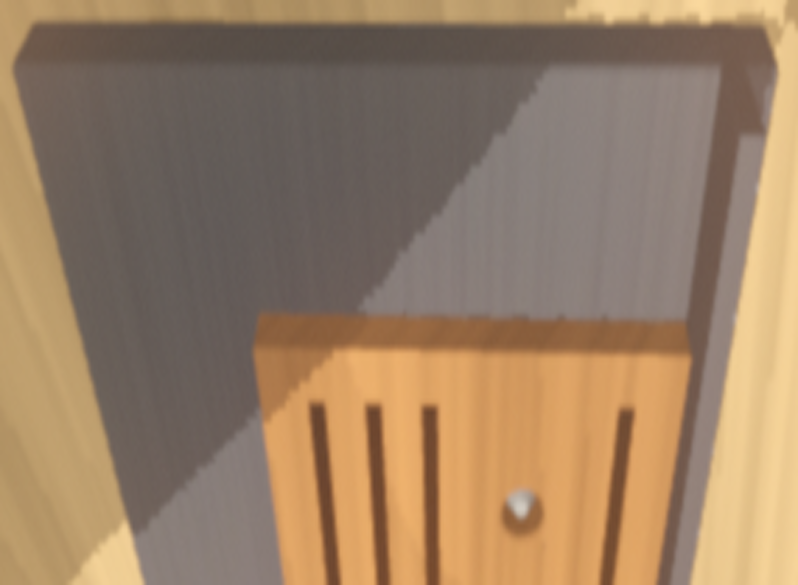

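The deck's left edge lies parallel to the slab's (row ~166 at both ends), with no gap under the back, so it's flat. Lift clear and hand in.

Emit:
send_rows(rows=[[[1,0,0,0,0,0.15,0],[1,0,0,-20,0,0.3,0],[1,0,0,-50,0,0.45,0],[1,0,0,-80,0,0.5,0],[1,0,0,-80,0,0.5,0],[1,0,0,-80,0,0.5,0]]])

```text
t: 19.68
position: [591.3, 248.3, 233.0]
orientation: [2.356, 2.078, -0.002]
contact_force: [0.4, 0.1, -1.7]
width: 85.4
```

```bash
python3 look.py L15
python3 - <<'E'
from h import *
c=capture('side');print([(n,np.round(find_in(c,n)[0]['rect'])) for n in('mug_left','jar','spoon','deck')]); print(get_obs()['t'])
print(close_job())
E
```

```text
[ 0.4  0.1 -1.7]
[('mug_left', array([254., 116., 286., 158.])), ('jar', array([332., 154., 361., 199.])), ('spoon', array([327., 220., 402., 246.])), ('deck', array([247., 174., 318., 255.]))]
20.025
the job is handed in; nothing more can be done
None
```

View pics/L15.png

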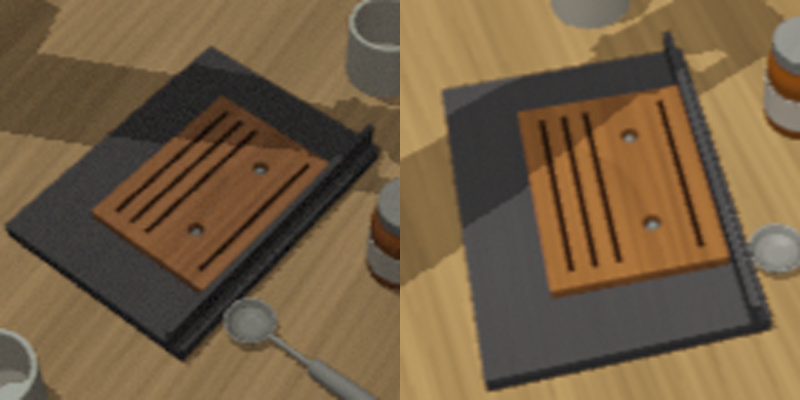

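The deck looks seated flat on both pins. I handed the job in at about 20 s with the gripper well clear of everything.

With the fingers open, I pushed the deck's front edge until it stood square against the fence (about 12 N). I then pushed its left edge along the fence, and it dropped over the pins.

**Last checks:**
- **Pins:** both tips show inside the holes from the wrist, scene and side cameras.
- **Height:** the back edge is well below the fence top, at the height a seated deck should have.
- **Left-side view:** no gap under the edge.
- **Other objects:** the left mug, jar and spoon were within about 2 pixels of where they started. I did not re-detect the right mug, but the arm never went near it.

**Checks that disagreed:**
- **Stand position:** the wrist camera and the fixed cameras disagreed by 5–6 mm. I went by contact and by the deck's position relative to the stand.
- **Flatness:** one corner fit slightly preferred a tilt of 0.02 rad. I put that down to misreading the front edge, and the left-side view looked flat apart from a turn of about 0.01 rad, which is within the play of the holes.

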